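# Check the heavy stapler's staple follower

### The job

Two staplers of different size are screwed down on the desk. On the larger one, take the black pull tab at the rear, draw the sprung staple follower all the way out to its stop and hold it there a moment, then guide it back until it is fully home and let go: do not let it snap back. Leave the smaller stapler's follower alone.

Things in the scene. Friction and masses are not known exactly. Their poses are not given: they have to be found in the camera images.
- heavy_stapler: The larger stapler, fixed to the desk: dark steel base 250 x 75 x 8 mm, grey cheeks 82 mm high at the rear, rubber-capped arm up to 110 mm high at the front. Origin: on the desk, middle of the base's rear edge. +x points out of the rear, the way the follower is pulled (away from the robot, within 25 degrees); +z is up. The stapler lies from x = -250 to 0 mm.
- heavy_pull (a point): Middle of the larger stapler's pull tab, 50 mm above the desk; moves with it. The tab: an upright black block, 16 mm thick along the pull, 24 mm wide across it, from 20 to 70 mm above the desk. At home its middle is 55 mm behind the stapler's rear edge; an 8 mm square steel rod, 34 mm above the desk, joins them. Axes as the stapler's.
- heavy_slide (a joint): How far the larger stapler's follower is pulled out, in m: 0 = home, 0.080 = at its stop. A spring draws it home with about 4 N at home and 7 N at the stop (plus 1 N of friction); released away from home it snaps back.
- light_slide (a joint): The same for the smaller stapler: 0 = home, 0.060 = at its stop; to be left at home. That stapler looks alike (base 145 x 42 mm, 56 mm high at the rear, black tab 11 x 16 mm reaching 60 mm above the desk), points roughly the same way and stands 0.2 m or more to the left or right of the larger one.
There are look-alikes about, which are no part of the job. Leave any yellow look-alike of the part that bears light_slide alone.

How it is judged (in metres and radians):
On the way:
1. the larger stapler's follower is held out at its stop (within 12 mm) for 0.3 s (value of joint heavy_slide above 0.068 m), for 0.3 s.
At the end, for the whole second after the job is handed in: The larger stapler's follower is back home (within 8 mm) and at rest, after having been held at its stop; the smaller stapler's follower is at home (within 8 mm) (value of joint each of heavy_slide, light_slide below 0.008 m and velocity of joint heavy_slide between -0.02 and 0.02 m/s); the robot touches nothing.
It fails at once if the larger stapler's follower snaps back (faster than 0.6 m/s) (velocity of joint heavy_slide below -0.6 m/s).
It fails at once if the smaller stapler's follower is pulled out by more than 15 mm (value of joint light_slide above 0.015 m).
It also fails if it takes over 40 s, if anything falls off the work surface, if the arm or the gripper's body presses on something with over 40 N, if the wrist force passes 120 N, or if a joint passes its speed limit or range.

### The arm

A 6-joint arm with a two-finger parallel gripper is mounted at the origin on the work surface. World frame = base frame: x ahead of the robot, y to its left, z up, the work surface at z = 0. Lengths are in m, angles in degrees, forces in N, time in s.
With the tool pointing down it reaches from about 0.375 to 0.9 m from the base axis. Payload 3.1 kg.
Tool frame: the origin (TCP) lies on the centre line of the jaws, within the pads' length; the fingertips stand 14 mm ahead of it and the grasp point (between the pads) lies 5 mm behind it (bot.tips_ahead is the distance from the TCP to the fingertips, in m); z points along the fingers, y is the line along which they close (so a half turn about z gives the same grasp; the last joint's range is limited). The gripper opens to 87 mm and grips with 3 to 60 N. Pads are 19 mm wide; open, the fingers measure 117 mm over their backs; the gripper's body (75 mm by 190 mm) begins 51 mm behind the grasp point.
Start: joints at [56.694, 30.224, 82.088, -0, 67.689, -10.227], TCP at [0.245, 0.575, 0.237] pointing down, gripper open.
Joint ranges: [-176.69, 176.69], [-43.24, 126.21], [12.49, 139.97], [-82, 262], [0, 151.66], [-163.58, 163.58]. Speed limits (degrees/s): [159.86, 159.86, 180, 180, 180, 180].

### API

Orientations are given as a 3x3 rotation matrix whose columns are the frame's x, y, z axes.
In Python, from rig import bot gives the robot as it stands.
- The arm moves only by the tool play_rows, never from a script. Its argument "moves" is a list that holds one entry, the list of rows, each a list of 6 numbers: the shift along the tool's x, y, z in mm, then the turn, a rotation vector about the tool's x, y, z in rad. A call has 1 to 5 rows; each row shifts and turns the commanded pose from where the row before left it, along the tool's axes as they then stand; what a row does not reach is not made up. A row lasts 1/10 s, in which the tool goes at most 50 mm and 8.59 degrees, less where a joint would pass 70% of its speed; a pose out of reach is approached as far as the arm can. A call with a gripper value outside its range is refused whole. "fingers" is the opening, from -1 (shut) to 1 (fully open), set as the call begins (left out, the last holds). The fingers move at their own pace and stop on an object; the grip force is fixed at half the most. Time passes only in rows, so rows that do not move let the fingers close. It gives the time, the measured TCP pose, the force, the opening and the grip force at its end, in the units of the state.
- bot.read_state(): the state, without advancing time (a new reading comes with each control period).
- bot.capture(name): name is "side" or "top"; returns a dict with "image" (384x512x3 uint8, blue, green, red), "fx", "fy", "cx", "cy" (pixels), "distortion" ([k1, k2, p1, p2, k3] as OpenCV has them; the pictures are not rectified), "R" (3x3) and "t" (3): a world point X has camera coordinates R X + t. Camera axes: x right, y down, z forward; pixel columns grow to the right and rows downward; lengths in m; the calibration is good to about 2 mm. A picture is of the moment at which its call begins. There is no depth.
- bot.hand_in(): hands the job in; it is judged then, once.
Trained networks look in a picture, given as the dict that the camera call returned (one of the last four; its "shot" number tells which), for a name from the list of things; names that differ only in an ending like _2 or _b are one class to them, and where a whole thing is asked for, a point or a joint stands for the part that bears it (a point fixed in the world has none). Each returns a list of dicts, best first, with "confidence" (0 to 1); they miss things now and then, are a little off and sometimes report something else, mostly with a low value. They report only what shows in the picture. A call takes as long as a camera call. They do not tell look-alikes from the thing itself.
- bot.search_frame(picture, query): "centre" ([column, row] in pixels, amid what is visible of it).
- bot.silhouettes(picture, query): "pixels" (384x512 bool, what is visible of it) and "centre" ([column, row] in pixels, amid what is visible of it).
- bot.pinpoint(picture, query): "centre" ([column, row] in pixels: a listed point, or the origin of a listed thing).
The state is a dict: "time_s": time; "joint_positions": joint angles; "qvel": joint speeds; "tau": joint torques, N m; "position": TCP position; "tcp_rot": TCP orientation; "force": force on the tool from outside, world axes, zero at the start; "moment": the same for the moment, N m; "opening": opening from 0.0 (shut) to 1.0 (fully open); "grasp_force": force on a finger pad.
Only numpy, scipy, OpenCV 4.12 (cv2) and the standard library are available. Lean on these libraries where they do the work, as an engineer would, in place of code of your own. Each camera call takes 0.05 s, during which the arm holds its last target. There are 200 camera calls.

## Working session

There is one attempt and no reset: what is moved stays moved. The work goes in short steps, Python scripts to look and compute and a tool call to move; the robot and the scene stay as the last step left them, time stands still between calls to the robot, and variables do not carry over. Pictures are saved under pics/ and viewed, at most 10 in all, crops included, and the job is handed in when it is done.

Besides the shell and the picture viewer there is one more tool, called after "Request:" as name([rows], argument=value, ...), one row to a line, values as JSON. play_rows: Moves the arm, as the interface text tells. Its arguments: {"type":"object","properties":{"moves":{"type":"array","items":{"type":"array","items":{"type":"array","items":{"type":"number"}}}},"fingers":{"type":"number"}},"required":["moves"]}

```bash
mkdir -p pics; cat > h.py <<'E'
import numpy as np, cv2
from rig import bot
def K(c): return np.array([[c['fx'],0,c['cx']],[0,c['fy'],c['cy']],[0,0,1.]])
def ray(c,px):
    u=cv2.undistortPoints(np.array([[px]],float),K(c),np.array(c['distortion'],float)).ravel()
    R=np.array(c['R']);t=np.array(c['t'])
    return -R.T@t, R.T@np.array([u[0],u[1],1])
def atz(c,px,z):
    o,d=ray(c,px); return o+d*(z-o[2])/d[2]
def proj(c,X):
    return cv2.projectPoints(np.array(X,float).reshape(-1,3),cv2.Rodrigues(np.array(c['R']))[0],np.array(c['t'],float),K(c),np.array(c['distortion'],float))[0].reshape(-1,2)
E
python3 - <<'E'
from h import *
ims=[]
for n in('top','side'):
    c=bot.capture(n); ims.append(c['image'])
    o=ray(c,[256,192])[0]; print(n,o.round(2))
    for q,z in(('heavy_stapler',0),('heavy_pull',.05)):
        for d in bot.pinpoint(c,q): print(q,np.round(d['centre']),round(d['confidence'],2),atz(c,d['centre'],z).round(3))
    for q in('heavy_slide','light_slide'):
        for d in bot.search_frame(c,q): print(q,np.round(d['centre']),round(d['confidence'],2),atz(c,d['centre'],.05).round(3))
cv2.imwrite('pics/top.png',ims[0]);cv2.imwrite('pics/side.png',ims[1])
s=bot.read_state();print(s['time_s'],s['tcp_rot'],s['position'],s['opening'])
E
```

```text
top [ 0.43 -0.21  1.25]
heavy_stapler [136. 217.] 0.8 [0.435 0.147 0.   ]
heavy_pull [140. 195.] 0.66 [0.498 0.122 0.05 ]
light_slide [400. 159.] 0.64 [ 0.618 -0.618  0.05 ]
light_slide [243. 202.] 0.52 [ 0.484 -0.171  0.05 ]
side [ 0.44 -1.27  0.71]
heavy_stapler [233. 161.] 0.76 [0.443 0.118 0.   ]
heavy_pull [241. 148.] 0.43 [0.476 0.12  0.05 ]
heavy_slide [244. 152.] 0.6 [0.485 0.093 0.05 ]
light_slide [246. 191.] 0.5 [ 0.48  -0.192  0.05 ]
light_slide [322. 297.] 0.49 [ 0.629 -0.648  0.05 ]
0.5 [[-9.19976111e-01  3.91974431e-01 -1.26289543e-05]
 [ 3.91974430e-01  9.19976107e-01 -9.65464160e-05]
 [-2.62253902e-05 -9.37706235e-05 -9.99999995e-01]] [0.24494012 0.57494272 0.23651345] 1.0013676312889845
```

View pics/top.png

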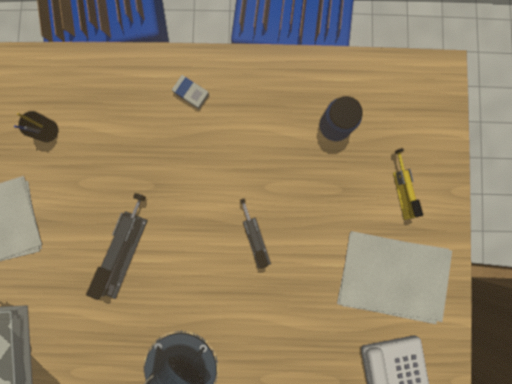

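View pics/side.png

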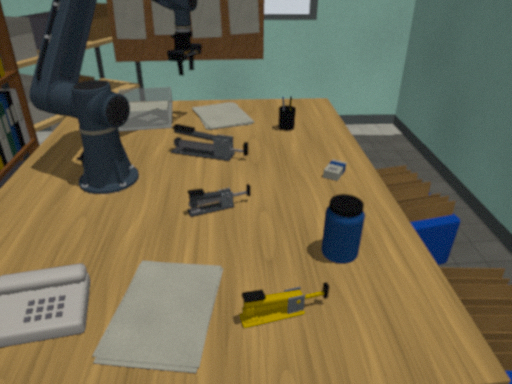

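The pull tab could be any of three:
- large grey stapler's tab: top (140,197), side (245,149)
- small grey stapler's tab: top (243,202), side (249,190)
- yellow look-alike's tab: top (398,152), side (325,290)

The first belongs to the larger stapler, so I choose it. I'll fit its pose and check it in one close crop.

```bash
cat > fit.py <<'E'
from h import *
from scipy.optimize import least_squares
def box(x0,x1,w,z0,z1): return np.array([[x,y,z] for x in(x0,x1) for y in(-w/2,w/2) for z in(z0,z1)])
TAB=box(.047,.063,.024,.02,.07); BASE=np.array([[-.25,-.0375,.008],[0,-.0375,.008],[0,.0375,.008],[-.25,.0375,.008]])
def W(p,X,s=0):
    a=p[2]; R=np.array([[np.cos(a),-np.sin(a),0],[np.sin(a),np.cos(a),0],[0,0,1]])
    return (np.array(X)+[s,0,0])@R.T+[p[0],p[1],0]
E
python3 - <<'E'
from fit import *
cams={n:bot.capture(n) for n in('top','side')}
obs=[]
g={'top':(140,197),'side':(245,149)}
for n,c in cams.items():
    for q,X in(('heavy_stapler',[0,0,0]),('heavy_pull',[.055,0,.05])):
        d=bot.pinpoint(c,q)
        if d: obs.append((c,X,d[0]['centre'],1.)); print(n,q,np.round(d[0]['centre'],1))
    im=c['image'].astype(int); u,v=g[n]; r=9
    m=(im.max(2)<60)[v-r:v+r+1,u-r:u+r+1].astype(np.uint8)
    k,l,st,ce=cv2.connectedComponentsWithStats(m); i=1+np.argmax(st[1:,4]); ctr=ce[i]+[u-r,v-r]
    print(n,'dark',st[i],ctr.round(1)); obs.append((c,None,ctr,.4))
    for d in bot.silhouettes(c,'heavy_stapler')[:1]:
        ys,xs=np.nonzero(d['pixels']); print('sil',xs.min(),xs.max(),ys.min(),ys.max(),len(xs))
def res(p):
    o=[]
    for c,X,px,s in obs:
        if X is None: h=cv2.convexHull(proj(c,W(p,TAB)).astype(np.float32)); M=cv2.moments(h); q=np.array([M['m10'],M['m01']])/M['m00']
        else: q=proj(c,W(p,[X]))[0]
        o+=list((q-px)/s)
    return o
f=least_squares(res,[.437,.14,-.3],diff_step=1e-4,loss='soft_l1'); p=f.x
print(p,np.rad2deg(p[2]),np.round(res(p),1)); np.save('p.npy',p); print('tab',W(p,[[.055,0,.05]]))
out=[]
for n,c in cams.items():
    u,v=(118,245) if n=='top' else (210,145)
    S=6; w,h=66,60
    cr=cv2.resize(c['image'][v-h:v+h-20,u-w:u+w][:100],None,fx=S/2*1,fy=S/2,interpolation=cv2.INTER_CUBIC)
    for X in(BASE,TAB):
        q=((proj(c,W(p,X))-[u-w,v-h]+.5)*S/2).astype(np.int32)
        cv2.polylines(cr,[cv2.convexHull(q)],True,(0,0,255),1)
    out.append(cr)
cv2.imwrite('pics/fit.png',np.hstack(out)); print(np.hstack(out).shape)
E
```

```text
top heavy_stapler [139.  197.3]
top heavy_pull [140.2 194.5]
top dark [12 10  1  1  1] [143. 198.]
sil 87 146 193 298 2482
side heavy_stapler [232.1 159.9]
side heavy_pull [242.2 149.2]
side dark [ 8  3  4 12 39] [245.2 148.8]
sil 171 248 123 161 1659
[ 0.4408315   0.13876168 -0.41973296] -24.048927339863152 [-0.2 17.9  2.3  3.  -0.5 -0.9  0.  -1.7  2.9 -0.5 -0.3  2.8]
tab [[0.49105738 0.11634826 0.05      ]]
(300, 792, 3)
```

View pics/fit.png

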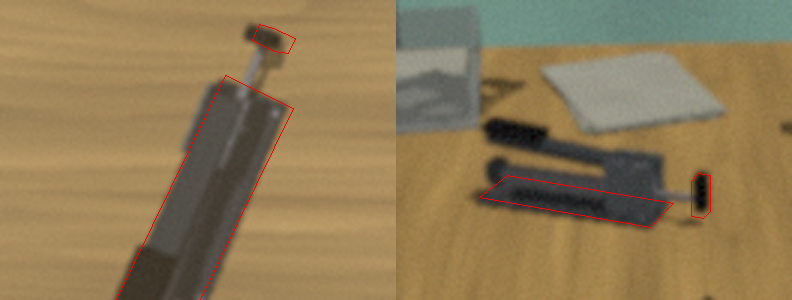

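The crop shows the larger grey stapler with its grey body and black tab. The tab is at about (139.5,198) in the top view, and the model sits about 4 px too far right because the dark threshold failed there. I'll refit with the corrected tab pixel.

```bash
cat > track.py <<'E'
from fit import *
def blob(c,g,r=9,th=75):
    u,v=np.round(g).astype(int); im=c['image'].astype(int).max(2)[v-r:v+r+1,u-r:u+r+1]
    k,l,st,ce=cv2.connectedComponentsWithStats((im<th).astype(np.uint8)); i=1+np.argmax(st[1:,4]); return st[i],ce[i]+[u-r,v-r]
def tabc(c,p,s=0):
    M=cv2.moments(cv2.convexHull(proj(c,W(p,TAB,s)).astype(np.float32))); return np.array([M['m10'],M['m01']])/M['m00']
E
python3 - <<'E'
from track import *
cams={n:bot.capture(n) for n in('top','side')}
t,s=cams['top'],cams['side']
for th in(70,80,90): print(th,*blob(t,(140,198),th=th),*blob(s,(245,149),th=th))
bt=np.array([139.3,197.6]); st=blob(s,(245,149))[1]
# body axis in the top picture from silhouette contour
m=bot.silhouettes(t,'heavy_stapler')[0]['pixels'].astype(np.uint8)
ms=bot.silhouettes(s,'heavy_stapler')[0]['pixels'].astype(np.uint8)
obs=[(s,[0,0,0],[232.5,160.5],1.5),(t,[0,0,0],[136,217],1.5)]
def model(c,p):
    M=np.zeros((384,512),np.uint8)
    for X in(BASE,TAB,box(-.1,-.01,.05,.008,.082),box(-.25,-.2,.05,.09,.11),box(-.2,-.05,.05,.07,.1)):
        cv2.fillConvexPoly(M,cv2.convexHull((proj(c,W(p,X))*16).astype(np.int32)),1,shift=4)
    return M
def res(p):
    o=[]
    for c,q,in((t,bt),(s,st)): o+=list((tabc(c,p)-q)/.5)
    for c,X,q,g in obs: o+=list((proj(c,W(p,[X]))[0]-q)/g)
    # right-hand base edge, seen in the crop
    return o
f=least_squares(res,[.437,.14,-.4],diff_step=1e-4); p=f.x
print(p,np.rad2deg(p[2]),np.round(res(p),1)); print('tab',W(p,[[.055,0,.05]]))
b=max((float((M1&m).sum())/(M1|m).sum()+float((M2&ms).sum())/(M2|ms).sum(),a,dx,dy) for a in np.arange(-.44,-.2,.02) for dx in(-.004,0,.004) for dy in(-.004,0,.004)
  for P in [[p[0]+dx-.055*(np.cos(a)-np.cos(p[2])),p[1]+dy-.055*(np.sin(a)-np.sin(p[2])),a]] for M1,M2 in[(model(t,P),model(s,P))])
print('sil best',b)
np.save('p.npy',p)
out=[]
for c,u,v in((t,118,225),(s,210,145)):
    cr=cv2.resize(c['image'][v-40:v+60,u-66:u+66],None,fx=3,fy=3,interpolation=cv2.INTER_CUBIC)
    for X in(BASE,TAB):
        q=((proj(c,W(p,X))-[u-66,v-40]+.5)*3).astype(np.int32)
        cv2.polylines(cr,[cv2.convexHull(q)],True,(0,0,255),1)
    out.append(cr)
cv2.imwrite('pics/fit2.png',np.hstack(out))
S=bot.read_state(); print(S['time_s'])
R=np.array(S['tcp_rot']); print('tool yaw(y axis)',np.rad2deg(np.arctan2(R[1,1],R[0,1])))
E
```

```text
70 [ 4  6 10  5 29] [139.31034483 197.13793103] [ 7  3  5 12 47] [245.36170213 148.70212766]
80 [ 3  5 11  7 46] [139.2826087 197.2173913] [ 7  3  5 12 50] [245.24 148.54]
90 [ 3  5 11  8 56] [139.23214286 197.25      ] [ 6  3  6 13 58] [245.0862069  148.65517241]
[ 0.43897131  0.14354893 -0.31243741] -17.901344859505574 [-0.1 -0.3 -0.5  0.3 -0.6 -1.9  0.8 -0.8]
tab [[0.49130861 0.12664309 0.05      ]]
sil best (np.float64(1.5099729020995134), np.float64(-0.3399999999999999), 0.004, 0)
1.1
tool yaw(y axis) 66.92145734598529
```

View pics/fit2.png

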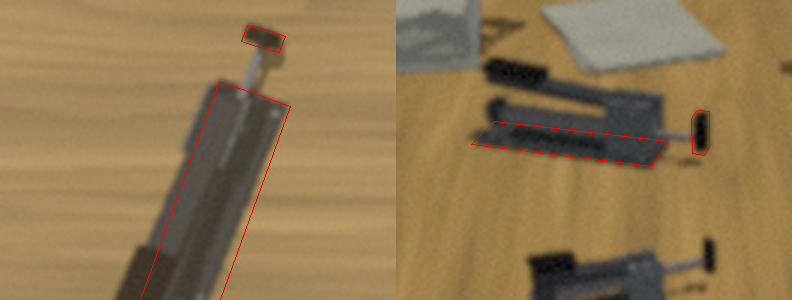

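Tab centre is (0.491, 0.127), and the body edge puts the yaw at about -20°. I'll translate above it, then turn so the jaws close along the pull.

Request:
play_rows([
  [[-33.5,-26.3,0,0,0,0],[-33.5,-26.3,0,0,0,0],[-33.5,-26.3,0,0,0,0],[-33.5,-26.3,0,0,0,0]],
], fingers=-0.05)

```text
time_s: 1.5
position: [0.3275, 0.4244, 0.2367]
tcp_rot: [[-0.92, 0.391, 0.0], [0.391, 0.92, 0.0], [-0.0, 0.0, -1.0]]
force: [0.4, 1.1, -0.5]
opening: 0.722
grasp_force: 0.0
```

Request:
play_rows([
  [[-33.5,-26.3,0,0,0,0],[-33.5,-26.3,0,0,0,0],[-33.5,-26.3,0,0,0,0],[-33.5,-26.3,0,0,0,0]],
])

```text
time_s: 1.9
position: [0.4098, 0.2749, 0.2368]
tcp_rot: [[-0.92, 0.392, 0.001], [0.392, 0.92, 0.0], [-0.001, 0.001, -1.0]]
force: [0.4, 0.3, -0.1]
opening: 0.484
grasp_force: 0.0
```

Request:
play_rows([
  [[-33.5,-26.3,0,0,0,0],[-33.5,-26.3,0,0,0,0],[-33.5,-26.3,0,0,0,0],[-33.5,-26.3,0,0,0,0]],
])

```text
time_s: 2.3
position: [0.4919, 0.1254, 0.2368]
tcp_rot: [[-0.92, 0.392, 0.001], [0.392, 0.92, 0.0], [-0.001, 0.0, -1.0]]
force: [-0.0, 0.3, 0.3]
opening: 0.471
grasp_force: 0.0
```

Request:
play_rows([
  [[0,0,0,0,0,0.138],[0,0,0,0,0,0.138],[0,0,0,0,0,0.138],[0,0,0,0,0,0.138],[0,0,0,0,0,0.138]],
])

```text
time_s: 2.8
position: [0.4912, 0.1269, 0.2367]
tcp_rot: [[-0.455, 0.891, 0.0], [0.891, 0.455, 0.0], [-0.0, 0.0, -1.0]]
force: [0.2, 0.8, 0.6]
opening: 0.481
grasp_force: 0.0
```

Request:
play_rows([
  [[0,0,0,0,0,0.138],[0,0,0,0,0,0.138],[0,0,0,0,0,0.138],[0,0,0,0,0,0.138],[0,0,0,0,0,0.138]],
])

```text
time_s: 3.3
position: [0.4912, 0.1271, 0.2367]
tcp_rot: [[0.216, 0.976, 0.0], [0.976, -0.216, 0.0], [0.0, 0.0, -1.0]]
force: [-0.2, -0.5, 0.5]
opening: 0.474
grasp_force: 0.0
```

Request:
play_rows([
  [[0,0,0,0,0,0.137],[0,0,0,0,0,0]],
])

```text
time_s: 3.5
position: [0.4912, 0.127, 0.2367]
tcp_rot: [[0.342, 0.94, 0.0], [0.94, -0.342, 0.0], [0.0, 0.0, -1.0]]
force: [0.2, 0.3, 0.8]
opening: 0.47
grasp_force: 0.0
```

Request:
play_rows([
  [[0,0,34,0,0,0],[0,0,34,0,0,0],[0,0,34,0,0,0],[0,0,34,0,0,0],[0,0,0,0,0,0]],
])

```text
time_s: 4.0
position: [0.488, 0.1268, 0.0971]
tcp_rot: [[0.34, 0.941, -0.009], [0.941, -0.34, -0.0], [-0.004, -0.009, -1.0]]
force: [-0.7, 0.4, 0.5]
opening: 0.472
grasp_force: 0.0
```

```bash
python3 - <<'E'
from fit import *
p=np.load('p.npy')
S=bot.read_state(); P=np.array(S['position']);R=np.array(S['tcp_rot'])
out=[]
for n,(u,v) in(('top',(138,200)),('side',(243,140))):
    c=bot.capture(n)
    q=proj(c,[P+R[:,2]*.014, P+R[:,2]*.014+R[:,1]*.02,P+R[:,2]*.014-R[:,1]*.02])
    cr=cv2.resize(c['image'][v-37:v+38,u-33:u+33],None,fx=6,fy=6,interpolation=cv2.INTER_CUBIC)
    for a in q: cv2.circle(cr,tuple(((a-[u-33,v-37]+.5)*6).astype(int)),3,(0,255,0),1)
    cv2.polylines(cr,[cv2.convexHull(((proj(c,W(p,TAB))-[u-33,v-37]+.5)*6).astype(np.int32))],True,(0,0,255),1)
    out.append(cr)
cv2.imwrite('pics/near.png',np.hstack(out)); print(P)
E
```

```text
[0.4880403  0.12681812 0.09705695]
```

View pics/near.png

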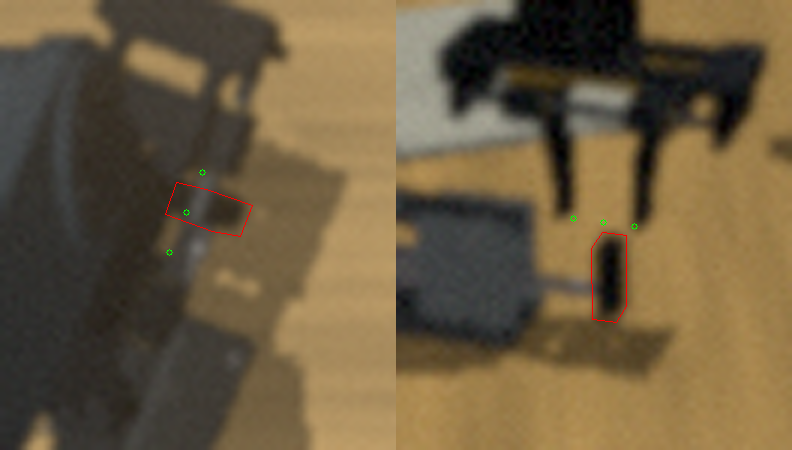

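The side view shows the fingers straddling the black tab (fingers at about x=565 and 640, tab at 607), with the inner finger clear of the cheek. I'll descend and close.

Request:
play_rows([
  [[0,2,13,0,0,0],[0,0,13,0,0,0],[0,0,13,0,0,0],[0,0,0,0,0,0]],
])

```text
time_s: 4.5
position: [0.4932, 0.1263, 0.0614]
tcp_rot: [[0.341, 0.94, 0.0], [0.94, -0.341, -0.0], [0.0, 0.0, -1.0]]
force: [-0.2, -0.1, 0.9]
opening: 0.471
grasp_force: 0.0
```

Request:
play_rows([
  [[0,0,0,0,0,0],[0,0,0,0,0,0],[0,0,0,0,0,0],[0,0,0,0,0,0],[0,0,0,0,0,0]],
], fingers=-1)

```text
time_s: 5.0
position: [0.4937, 0.1263, 0.0621]
tcp_rot: [[0.342, 0.94, 0.002], [0.94, -0.342, 0.0], [0.001, 0.002, -1.0]]
force: [1.7, -0.9, 2.0]
opening: 0.182
grasp_force: 30.0
```

Gripped at 15.8 mm, which matches the tab's 16 mm thickness. Now I pull.

Request:
play_rows([
  [[0,6,0,0,0,0],[0,7,0,0,0,0],[0,7,0,0,0,0],[0,0,0,0,0,0]],
])

```text
time_s: 5.4
position: [0.5109, 0.1199, 0.0621]
tcp_rot: [[0.343, 0.939, -0.002], [0.939, -0.343, 0.001], [-0.0, -0.002, -1.0]]
force: [-2.9, 2.4, 7.3]
opening: 0.184
grasp_force: 30.0
```

Request:
play_rows([
  [[0,7,0,0,0,0],[0,7,0,0,0,0],[0,7,0,0,0,0],[0,0,0,0,0,0]],
])

```text
time_s: 5.8
position: [0.5301, 0.1127, 0.0621]
tcp_rot: [[0.343, 0.939, -0.003], [0.939, -0.343, 0.001], [-0.0, -0.003, -1.0]]
force: [-4.2, 2.1, 8.1]
opening: 0.178
grasp_force: 30.0
```

Request:
play_rows([
  [[0,7,0,0,0,0],[0,7,0,0,0,0],[0,7,0,0,0,0],[0,7,0,0,0,0],[0,0,0,0,0,0]],
])

```text
time_s: 6.3
position: [0.5557, 0.1033, 0.0621]
tcp_rot: [[0.343, 0.939, -0.005], [0.939, -0.343, 0.001], [-0.001, -0.005, -1.0]]
force: [-5.2, 2.2, 7.5]
opening: 0.181
grasp_force: 30.0
```

Request:
play_rows([
  [[0,4,0,0,0,0],[0,3,0,0,0,0],[0,2,0,0,0,0],[0,0,0,0,0,0]],
])

```text
time_s: 6.7
position: [0.563, 0.1006, 0.0621]
tcp_rot: [[0.342, 0.94, -0.007], [0.94, -0.342, 0.001], [-0.001, -0.007, -1.0]]
force: [-6.7, 1.9, 9.1]
opening: 0.186
grasp_force: 30.1
```

Request:
play_rows([
  [[0,2,0,0,0,0],[0,2,0,0,0,0],[0,1,0,0,0,0],[0,0,0,0,0,0],[0,0,0,0,0,0]],
])

```text
time_s: 7.2
position: [0.5673, 0.099, 0.0621]
tcp_rot: [[0.342, 0.94, -0.007], [0.94, -0.342, 0.001], [-0.001, -0.007, -1.0]]
force: [-6.9, 2.2, 8.9]
opening: 0.179
grasp_force: 30.1
```

Request:
play_rows([
  [[0,1.5,0,0,0,0],[0,0,0,0,0,0],[0,0,0,0,0,0],[0,0,0,0,0,0],[0,0,0,0,0,0]],
])

```text
time_s: 7.7
position: [0.5687, 0.0985, 0.0621]
tcp_rot: [[0.342, 0.94, -0.007], [0.94, -0.342, 0.001], [-0.001, -0.007, -1.0]]
force: [-7.0, 2.9, 9.8]
opening: 0.18
grasp_force: 30.1
```

```bash
python3 - <<'E'
from fit import *
p=np.load('p.npy')
u,v=262,145
c=bot.capture('side')
cr=cv2.resize(c['image'][v-37:v+38,u-50:u+50],None,fx=6,fy=6,interpolation=cv2.INTER_CUBIC)
for s in(0,.08): cv2.polylines(cr,[cv2.convexHull(((proj(c,W([p[0],p[1],p[2]],TAB,s))-[u-50,v-37]+.5)*6).astype(np.int32))],True,(0,0,255),1)
cv2.imwrite('pics/out.png',cr)
S=bot.read_state(); print(S['position'],S['force'])
E
```

```text
[0.56869371 0.09846317 0.06210122] [-7.38397975  3.13111282  8.20152627]
```

View pics/out.png

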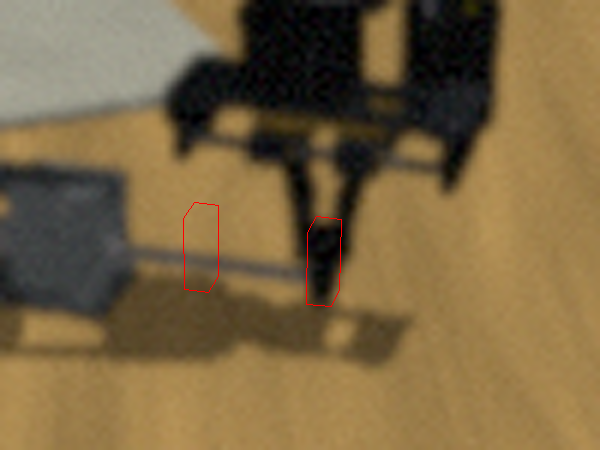

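The tab overlaps its predicted position at 80 mm out, the force is about 8 N, and it has been held for well over 0.3 s. Now I guide it home.

Request:
play_rows([
  [[0,-5,0,0,0,0],[0,-7,0,0,0,0],[0,-7,0,0,0,0],[0,-7,0,0,0,0],[0,-7,0,0,0,0]],
])

```text
time_s: 8.25
position: [0.5389, 0.1095, 0.0621]
tcp_rot: [[0.343, 0.939, -0.004], [0.939, -0.343, 0.001], [-0.001, -0.004, -1.0]]
force: [-4.1, 2.0, 7.1]
opening: 0.181
grasp_force: 30.0
```

Request:
play_rows([
  [[0,-7,0,0,0,0],[0,-7,0,0,0,0],[0,-7,0,0,0,0],[0,-7,0,0,0,0],[0,-6,0,0,0,0]],
])

```text
time_s: 8.75
position: [0.5076, 0.1211, 0.0621]
tcp_rot: [[0.343, 0.939, -0.003], [0.939, -0.343, 0.001], [-0.0, -0.003, -1.0]]
force: [-2.8, 2.5, 6.5]
opening: 0.178
grasp_force: 30.0
```

Request:
play_rows([
  [[0,-5,0,0,0,0],[0,-4,0,0,0,0],[0,-2,0,0,0,0],[0,0,0,0,0,0],[0,0,0,0,0,0]],
])

```text
time_s: 9.25
position: [0.4972, 0.1249, 0.0621]
tcp_rot: [[0.343, 0.939, -0.003], [0.939, -0.343, 0.001], [-0.0, -0.004, -1.0]]
force: [-4.1, 3.6, 7.3]
opening: 0.18
grasp_force: 30.0
```

Request:
play_rows([
  [[0,-2,0,0,0,0],[0,-1,0,0,0,0],[0,-1,0,0,0,0],[0,0,0,0,0,0],[0,0,0,0,0,0]],
])

```text
time_s: 9.75
position: [0.494, 0.1261, 0.0621]
tcp_rot: [[0.343, 0.939, -0.002], [0.939, -0.343, 0.001], [0.0, -0.002, -1.0]]
force: [-2.5, 2.1, 6.4]
opening: 0.179
grasp_force: 30.0
```

Request:
play_rows([
  [[0,-1,0,0,0,0],[0,0,0,0,0,0],[0,0,0,0,0,0]],
])

```text
time_s: 10.05
position: [0.4937, 0.1263, 0.0621]
tcp_rot: [[0.343, 0.939, -0.001], [0.939, -0.343, 0.001], [0.0, -0.001, -1.0]]
force: [-1.9, 1.7, 5.4]
opening: 0.181
grasp_force: 30.0
```

It has stopped at the original home position, so I open part way and rise.

Request:
play_rows([
  [[0,0,0,0,0,0],[0,0,0,0,0,0],[0,0,0,0,0,0],[0,0,0,0,0,0],[0,0,0,0,0,0]],
], fingers=-0.1)

```text
time_s: 10.55
position: [0.4944, 0.1258, 0.0614]
tcp_rot: [[0.342, 0.94, -0.0], [0.94, -0.342, -0.0], [-0.0, -0.0, -1.0]]
force: [0.7, -0.2, 0.2]
opening: 0.436
grasp_force: 0.0
```

Request:
play_rows([
  [[0,0,-10,0,0,0],[0,0,-20,0,0,0],[0,0,-30,0,0,0],[0,0,-30,0,0,0],[0,0,-30,0,0,0]],
])

```text
time_s: 11.05
position: [0.4941, 0.1258, 0.1833]
tcp_rot: [[0.342, 0.94, 0.0], [0.94, -0.342, -0.0], [-0.0, 0.0, -1.0]]
force: [0.5, -1.1, -1.3]
opening: 0.452
grasp_force: 0.0
```

Request:
play_rows([
  [[0,-40,-20,0,0,0],[0,-40,0,0,0,0],[0,0,0,0,0,0],[0,0,0,0,0,0],[0,0,0,0,0,0]],
])

```text
time_s: 11.55
position: [0.4204, 0.1531, 0.2021]
tcp_rot: [[0.342, 0.94, 0.002], [0.94, -0.342, 0.0], [0.001, 0.002, -1.0]]
force: [0.3, 0.1, 0.9]
opening: 0.45
grasp_force: 0.0
```

```bash
python3 - <<'E'
from track import *
p=np.load('p.npy'); c=bot.capture('side'); print(blob(c,(245,149)),tabc(c,p),tabc(c,p,.08))
cv2.imwrite('pics/end.png',cv2.resize(c['image'][90:240,150:350],None,fx=4,fy=4))
print(bot.read_state()['force'],bot.read_state()['time_s'])
E
```

```text
(array([ 7,  3,  5, 12, 47], dtype=int32), array([245.36170213, 148.70212766])) [245.08378695 148.73814523] [265.46164897 151.08674968]
[ 0.31464592  0.1106278  -0.28379793] 11.6
```

View pics/end.png

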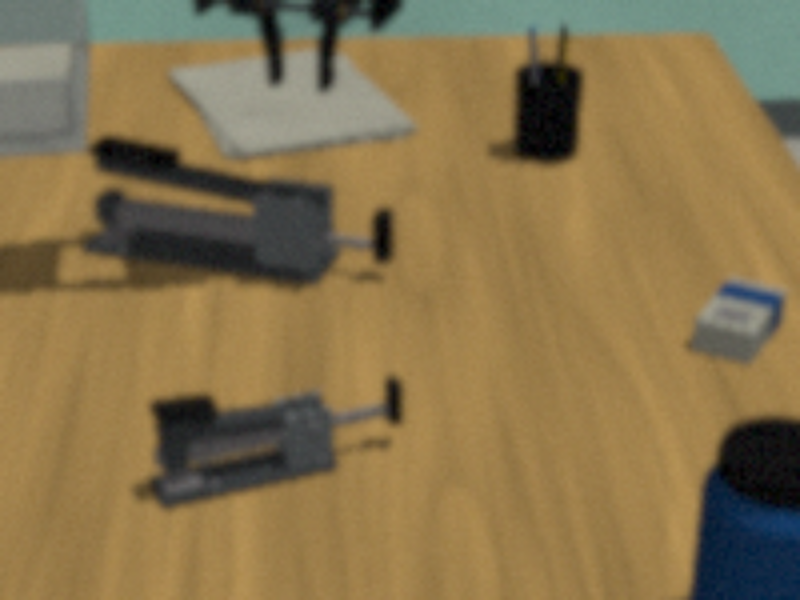

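The tab is back at exactly its original pixel (245.4,148.7), the smaller stapler is untouched and the gripper is clear. Handing in.

```bash
python3 -c "
from rig import bot
print(bot.hand_in())"
```

```text
the job is handed in; nothing more can be done
None
```

I pulled the larger stapler's follower out to its stop (about 80 mm), held it over 0.3 s, guided it back fully home and released it; the smaller stapler was untouched, and the job is handed in, though no verdict came back.

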